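# Hold a spring clip gaping over a card's top edge

## Robot

A 6-joint arm with a two-finger parallel gripper is mounted at the origin on a cart in front of the work surface, level with it; the furniture and walls round the work are solid. World frame = base frame: x ahead of the robot, y to its left, z up, the work surface at z = 0. Lengths are in m, angles in rad, forces in N, time in s.
With the tool pointing down it reaches from about 0.375 to 0.975 m from the base axis. Payload 3.8 kg.
Tool frame: the origin (TCP) lies between the finger pads; the fingertips stand ahead of it and the grasp point (between the pads) lies 6 mm ahead of it (manip.tip_extent is the x of the fingertips in the tool frame, in m); x points along the fingers, y is the direction in which the jaws open and shut, and the axes are right-handed (so a half turn about x gives the same grasp; the last joint's range is limited). The gripper opens to 88 mm and grips with 3 to 60 N. Pads are 18 mm wide; open, the fingers measure 123 mm over their backs; the gripper's body (75 mm by 187 mm) begins 45 mm behind the grasp point.
Start: joints at [1.287, 0.264, 1.604, -0, 1.274, -0.037], TCP at [0.165, 0.655, 0.264] pointing down, gripper open.
Joint ranges: [-2.63, 2.63], [-0.94, 2.18], [0.31, 2.57], [-1.31, 4.45], [0, 2.66], [-2.55, 2.55]. Speed limits (rad/s): [2.57, 2.57, 3.14, 3.14, 3.14, 3.14].

## Interface

Orientations are given as a unit quaternion [x, y, z, w].
In Python, from workcell import telemetry, optics, job_done, manip gives the robot as it stands.
- The arm moves only by the tool arm_command, never from a script. Its argument "plan" is a list of rows, each a list of 3 entries, a list of its own where there are three numbers: the turn, a rotation vector about the tool's x, y, z in rad, then the shift along the tool's x, y, z in m, then the finger opening in m, from 0 to 0.0881. A call has 1 to 8 rows; each row is the pose to reach, as a shift and turn from the pose measured when the call began, along the tool's axes at that moment; what a row does not reach only later rows make up. A row lasts 1/12 s, in which the tool goes at most 41.7 mm and 7.16 degrees, less where a joint would pass 70% of its speed; a pose out of reach is approached as far as the arm can. A call with a gripper value outside its range is refused whole. The fingers move at their own pace and stop on an object; "newtons" is the grip in N (left out, the last holds). Time passes only in rows, so rows that repeat a pose let the fingers close. It gives the time, the measured TCP pose, the force and the opening at its end, in the units of the state.
- telemetry.read_state(): the state, without advancing time (a new reading comes with each control period).
- optics.camera(name): name is "scene" or "top"; returns the picture (420x560x3 uint8, blue, green, red); there is no depth.
- optics.get_calibration(name): a dict with "fx", "fy", "cx", "cy" (pixels), "dist" ([k1, k2, p1, p2, k3] as OpenCV has them; the pictures are not rectified), "R" (3x3) and "t" (3): a world point X has camera coordinates R X + t. Camera axes: x right, y down, z forward; pixel columns grow to the right and rows downward; lengths in m; the calibration is good to about 2 mm. A picture is of the moment at which its call begins. get_calibration takes no time and is no camera call.
- job_done(): hands the job in, once; it reports no verdict.
Trained networks look in the newest picture that a camera, given by its name, has taken for a name from the list of things; names that differ only in an ending like _2 or _b are one class to them, and where a whole thing is asked for, a point or a joint stands for the part that bears it (a point fixed in the world has none). Each returns a list of dicts, best first, with "score" (0 to 1); they miss things now and then, are a little off and sometimes report something else, mostly with a low value. They report only what shows in the picture. A call takes as long as a camera call. They do not tell look-alikes from the thing itself.
- optics.trace(camera, label): "pixels" (420x560 bool, what is visible of it) and "xy" ([column, row] in pixels, amid what is visible of it).
The state is a dict: "time_s": time; "joint_pos": joint angles; "dq": joint speeds; "joint_efforts": joint torques, N m; "position": TCP position; "orientation": TCP orientation; "ft_force": force on the tool from outside, world axes, zero at the start; "torque": the same for the moment, N m; "width": finger opening in m.
Only numpy, scipy, OpenCV 4.12 (cv2) and the standard library are available. Lean on these libraries where they do the work, as an engineer would, in place of code of your own. Each camera call takes 0.05 s, during which the arm holds its last target.

## Task

Squeeze the handles of the spring clip so that its jaws come off the upright tongue of its rest, lift it away and bring it, squeezed wide open, down over the middle of the top edge of the card that stands in the wooden foot. Finish while still holding it there squeezed well open, upright and square to the card, with one jaw on each side of the card, both reaching well below its top edge and nothing of the clip touching the card, so that I can slip a note in. Be gentle with the card: do not bump or pinch it or shift its foot, and leave the other things on the desk alone.

Things in the scene. Friction and masses are not known exactly. Their poses are not given: they have to be found in the camera images.
- clip: Loose steel spring clip, 50 to 85 g, like a broad clothes peg: two levers on a hinge barrel (10 mm thick, 44 mm long). Origin mid-barrel, about half-way up; z up to the handles, y along the barrel, x the squeeze direction; same either way round. At the start its barrel rests on the top edge of the rest's tongue and its jaws clamp the tongue.
- clip_grip (a point): Point midway between the handles, 28 mm above the barrel: pinch here from above, along the clip's x. Handles are ribbed pads 34 mm wide. Clamped on the tongue they flare, about 50 mm over their tips (38 mm above the barrel); squeezed to the stop they are upright, 33 mm over their outsides, 42 mm high. Squeezing takes about 5 to 9 N on each handle.
- lip_front (a point): Middle of the round lip (radius 2.5 mm, 40 mm long) at the end of the jaw on the clip's -x side: 36 mm below the barrel axis when closed, 34 mm when wide open; the clear gap between the two lips is then about 21 mm and the jaws measure about 34 mm over their outsides.
- lip_back (a point): The same for the jaw on the clip's +x side.
- jaw_front (a joint): Turn of the -x lever about the barrel: 0 closed, 0.30 rad squeezed to its stop (wide open); about 0.07 while it clamps the tongue. A spring closes it.
- jaw_back (a joint): The same for the +x lever.
- rest: Clip rest (a book shelf overhangs the desk behind it, its front edge at x = 0.61, its underside 0.475 m up), fixed to the desk: dark steel foot 56 x 76 x 12 mm with an upright aluminium tongue 52 mm wide and 5 mm thick whose top edge is 60 mm above the desk. Origin under the middle of its foot; z up, x across the tongue (the clip's squeeze direction at the start), y along its top edge.
- rest_top (a point): Middle of the top edge of the tongue, 60 mm above the desk.
- card_stand: Stiff paper-white card, 88 mm wide and 4 mm thick, upright in a loose dark wooden foot 50 x 100 x 20 mm (together 0.45 kg). Origin under the middle of the foot; z up, x across the card's thickness, y along its top edge.
- card_edge (a point): Middle of the card's top edge, 78 mm above the desk; axes as the card stand's.
- mouse: Black computer mouse, 104 x 66 x 37 mm, a bystander; origin under its middle.
- note_block: Block of sticky notes, 77 x 77 x 24 mm, a bystander; origin under its middle.
- stapler: Stapler, 141 mm long and 46 mm high, a bystander; origin under its middle.
- glue_stick: Standing glue stick, 27 mm thick and 92 mm high, a bystander; origin under its middle.
Things that resemble listed ones, but are neither listed nor needed, are in the scene too. Leave any pink look-alike of the rest alone.

How it is judged:
On the way:
1. the clip, squeezed open, is lifted clear above its rest (z of clip in the frame of rest_top above 0.045 m and value of joint each of jaw_front, jaw_back above 0.15 rad and contact force between the fingers and clip above 1 N and contact force between clip and rest below 0.1 N), for 0.2 s.
At the end, for the whole second after the job is handed in: Held still by the fingers, both levers over 0.18 rad; lips on opposite sides of the card, over 4.5 mm from its mid-plane, over 10 mm below its edge; clip within 22 mm of the edge's middle, 0.2 rad of square, 0.25 of upright; card untouched (0.3 N), upright, within 12 mm of its start (((x of lip_front in the frame of card_edge above 0.0045 m and x of lip_back in the frame of card_edge below -0.0045 m) or (x of lip_back in the frame of card_edge above 0.0045 m and x of lip_front in the frame of card_edge below -0.0045 m)) and z of each of lip_front, lip_back in the frame of card_edge below -0.01 m and y of clip in the frame of card_edge between -0.022 and 0.022 m and value of joint each of jaw_front, jaw_back above 0.18 rad and angle between the y axis of clip and the y axis of card_edge, either way round below 0.2 rad and angle between clip's own z axis and vertical below 0.25 rad and contact force between each of clip, the arm and card_stand below 0.3 N and contact force between the fingers and clip above 2 N and angle between card_stand's own z axis and vertical below 0.05 rad and distance of card_stand from where it was at the start of the episode below 0.012 m and linear speed of clip below 0.02 m/s); the arm keeps its last pose, push and grip.
It fails at once if the clip bumps or pinches the card or its foot with more than 5 N (contact force between clip and card_stand above 5 N).
It fails at once if the robot pushes on the card or its foot with more than 5 N (contact force between any of the arm, the fingers and card_stand above 5 N).
It fails at once if the card's foot is shifted by more than 12 mm (distance of card_stand from where it was at the start of the episode above 0.012 m).
It fails at once if the mouse, note block, stapler or glue stick is disturbed (moved by more than 20 mm) (distance of any of mouse, note_block, stapler, glue_stick from where it was at the start of the episode above 0.02 m).
It also fails if it takes over 35 s, if anything falls off the work surface, if the arm or the gripper's body presses on something with over 40 N, if the wrist force passes 120 N, or if a joint passes its speed limit or range.

## Working session

There is one attempt and no reset: what is moved stays moved. The work goes in short steps, Python scripts to look and compute and a tool call to move; the robot and the scene stay as the last step left them, time stands still between calls to the robot, and variables do not carry over. Pictures are saved under pics/ and viewed, and the job is handed in when it is done.

Besides the shell and the picture viewer there is one more tool, called by a JSON object that holds its "api" and its "payload". arm_command: Moves the arm, as the interface text tells. Its arguments: {"type":"object","properties":{"plan":{"type":"array"},"newtons":{"type":"number"}},"required":["plan"]}

```bash
mkdir -p pics; ls; python3 - <<'E'
from workcell import telemetry, optics, manip
import cv2
s=telemetry.read_state()
for k in s: print(k,s[k])
print([a for a in dir(manip) if a[0]!='_'], manip.tip_extent)
for c in ("scene","top"):
    print(c,optics.get_calibration(c))
    cv2.imwrite(f"pics/{c}0.png",optics.camera(c))
E
```

```text
pics
time_s 0.0
joint_pos [ 1.28708796e+00  2.64747143e-01  1.60537718e+00 -2.57263349e-05
  1.27367211e+00 -3.69459106e-02]
dq [-0.00035606 -0.00209278  0.00119486  0.00082593 -0.00143259 -0.00086832]
joint_efforts [-5.27273380e-05 -5.02121472e+01 -3.56870770e+01  7.26292958e-02
  2.92475405e-02 -1.83113261e-04]
position [0.16473624 0.65391722 0.26239026]
orientation [ 0.08624927  0.70184719 -0.08779036  0.70161559]
ft_force [ 0.09118904 -0.16181008  0.8825201 ]
torque [0.00331317 0.05650693 0.03273279]
width 0.08782680057903022
['Unreachable', 'tip_extent'] 0.025
scene {'fx': 448.6601670990569, 'fy': 448.6601670990569, 'cx': 280.2435718358075, 'cy': 197.98308435782616, 'dist': array([0.05089586, 0.        , 0.        , 0.        , 0.        ]), 'R': array([[ 0.46457183, -0.88543541,  0.01330977],
       [-0.60144979, -0.32653001, -0.72913394],
       [ 0.64994705,  0.33072993, -0.68424159]]), 't': array([-0.38441669,  0.29816586,  0.68961377])}
top {'fx': 398.17458848162306, 'fy': 398.17458848162306, 'cx': 278.67634502242413, 'cy': 212.00758676021536, 'dist': array([-0.11077836,  0.        ,  0.        ,  0.        ,  0.        ]), 'R': array([[ 0.01887316, -0.99976647, -0.01052651],
       [-0.99773538, -0.01815291, -0.0647656 ],
       [ 0.06455939,  0.011725  , -0.99784498]]), 't': array([-0.15885239,  0.47476219,  0.92810815])}
```

View pics/scene0.png

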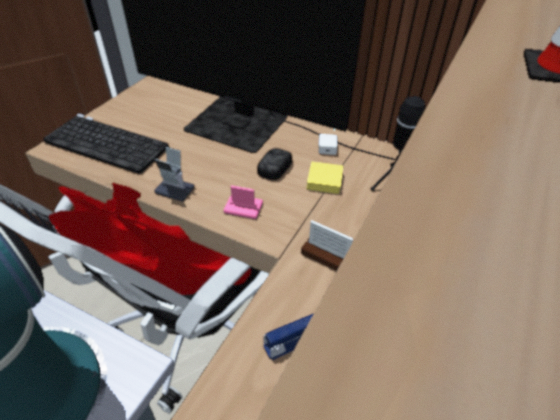

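View pics/top0.png

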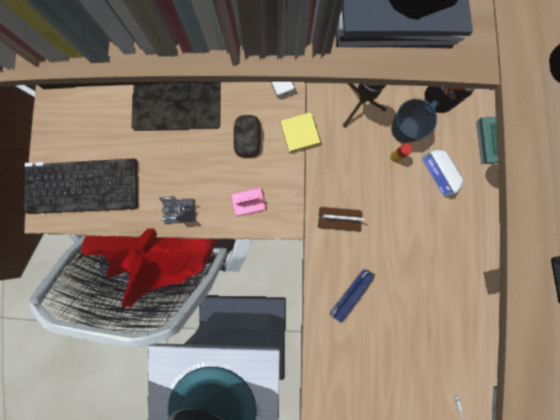

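The scene view shows the clip on its dark rest at about (173,178), a pink look-alike rest at (243,203) and the white card in its brown foot at (330,243). In the top view they are at (178,210), (248,201) and (342,218). Other things in the top view: stapler (352,295), mouse (247,136), notes (300,132), glue stick (402,153).

```bash
cat > h.py <<'E'
from workcell import telemetry, optics, manip
import cv2, numpy as np
from scipy.optimize import least_squares
from scipy.spatial.transform import Rotation as Rot
def cal(c):
    k=optics.get_calibration(c)
    K=np.array([[k['fx'],0,k['cx']],[0,k['fy'],k['cy']],[0,0,1]])
    return K,np.array(k['dist']),np.array(k['R']),np.array(k['t'])
def proj(c,X):
    K,d,R,t=cal(c)
    return cv2.projectPoints(np.atleast_2d(X).astype(float),cv2.Rodrigues(R)[0],t,K,d)[0].reshape(-1,2)
def ray(c,uv):
    K,d,R,t=cal(c)
    p=cv2.undistortPoints(np.atleast_2d(uv).astype(float).reshape(-1,1,2),K,d).reshape(-1,2)
    D=np.c_[p,np.ones(len(p))]@R
    return -R.T@t, D
def onz(c,uv,z):
    o,D=ray(c,uv); return o+D*((z-o[2])/D[:,2])[:,None]
def tri(uvs,uvt):
    f=lambda X: np.r_[proj('scene',X)[0]-uvs,proj('top',X)[0]-uvt]
    r=least_squares(f,[.5,0,.05]); return r.x,r.fun
E
python3 - <<'E'
from h import *
ims={c:optics.camera(c) for c in("scene","top")}
np.savez('m0.npz')
M={}
for c in ims:
    for l in ("clip","rest","card_stand","mouse","note_block","stapler","glue_stick"):
        for r in optics.trace(c,l)[:3]:
            p=r['pixels']; ys,xs=np.where(p)
            print(c,l,round(r['score'],2),np.round(r['xy'],1),p.sum(),xs.min(),xs.max(),ys.min(),ys.max())
            M[f"{c}|{l}|{round(r['xy'][0])}"]=p
np.savez_compressed('m0.npz',**M)
a=cv2.resize(ims['scene'][135:220,140:280],None,fx=5,fy=5,interpolation=cv2.INTER_CUBIC);cv2.imwrite('pics/a.png',a)
b=cv2.resize(ims['top'][180:240,150:280],None,fx=6,fy=6,interpolation=cv2.INTER_CUBIC);cv2.imwrite('pics/b.png',b)
E
```

```text
scene clip 0.68 [172.2 163.1] 610 154 181 148 183
scene rest 0.8 [243.9 203.5] 857 224 261 186 217
scene rest 0.72 [175.7 186.3] 605 154 193 172 200
scene card_stand 0.59 [323.6 244.8] 1517 301 352 221 270
scene mouse 0.85 [271.7 164.9] 782 258 292 148 178
scene mouse 0.44 [323.  177.3] 928 307 342 162 192
scene note_block 0.6 [327.1 178.1] 912 308 342 162 193
scene stapler 0.96 [285.7 338. ] 1150 264 313 313 360
scene glue_stick 0.51 [166.7 171.3] 331 155 177 159 183
top clip 0.82 [172.3 206.5] 426 159 184 197 219
top rest 0.96 [248.8 199. ] 757 231 265 188 216
top rest 0.8 [184.5 212.6] 417 165 195 198 222
top card_stand 0.89 [342.4 219.7] 853 319 362 207 230
top mouse 0.64 [245.7 135.1] 1078 232 260 115 157
top note_block 0.95 [302.9 133. ] 1056 281 318 113 151
top note_block 0.75 [170.2 213.1] 101 161 183 212 219
top stapler 0.96 [351.2 296.1] 803 330 372 270 320
```

View pics/a.png

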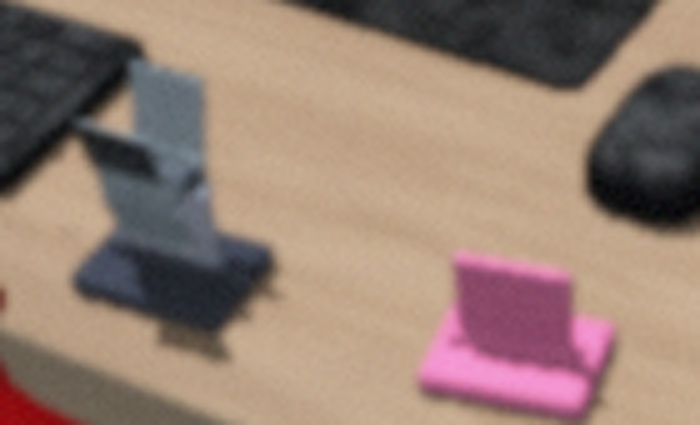

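View pics/b.png

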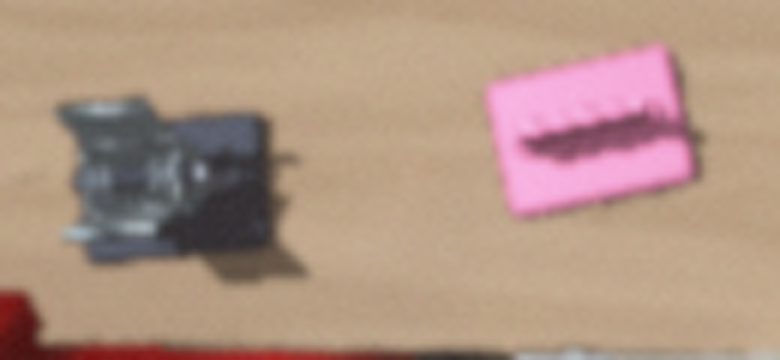

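The clip sits on the dark steel rest (scene (173,178), top (178,210)), which fits "dark steel foot, aluminium tongue". The other rest at scene (243,203), top (248,201) is pink and empty, so it is the look-alike and I'll leave it. Next I fit poses.

```bash
cat >> h.py <<'E'
def W(p,L):  # pose x,y,yaw
    L=np.atleast_2d(L).astype(float); c,s=np.cos(p[2]),np.sin(p[2])
    return np.c_[p[0]+c*L[:,0]-s*L[:,1],p[1]+s*L[:,0]+c*L[:,1],L[:,2]]
def box(a,b,z0,z1,x0=0):
    return np.array([[x0+i*a/2,j*b/2,z] for z in(z0,z1) for i in(-1,1) for j in(-1,1)])
def wire(img,c,p,L,col,f,off):
    q=(proj(c,W(p,L))+0.5-np.array(off))*f-0.5
    E=[(0,1),(2,3),(0,2),(1,3),(4,5),(6,7),(4,6),(5,7),(0,4),(1,5),(2,6),(3,7)]
    for i,j in E: cv2.line(img,tuple(np.round(q[i]).astype(int).tolist()),tuple(np.round(q[j]).astype(int).tolist()),col,1,cv2.LINE_AA)
def hull(c,p,L,m):
    q=proj(c,W(p,L)).astype(np.float32); cv2.fillConvexPoly(m,np.round(cv2.convexHull(q)*16).astype(np.int32),1,shift=4)
def hand(h=0.038,o=0.025,zb=0.065,w=.034):
    # two flared handles, each a plate from barrel to tip
    out=[]
    for s in(-1,1):
        out.append(np.array([[s*x,j*w/2,z] for z,xs in((zb+.003,(.004,.008)),(zb+h,(o-.003,o))) for x in xs for j in(-1,1)]))
    return out
E
python3 - <<'E'
from h import *
M=np.load('m0.npz'); print(M.files)
def iou(a,b): return (a&b).sum()/(a|b).sum()
# card: foot 50x100x20 + card 88 x4 to 78
cm={c:[M[k] for k in M.files if k.startswith(c+'|card')][0] for c in('scene','top')}
def card(p,c):
    m=np.zeros((420,560),np.uint8)
    for L in (box(.05,.1,0,.02),box(.004,.088,.02,.078)): hull(c,p,L,m)
    return m.astype(bool)
from scipy.optimize import differential_evolution as DE
g=onz('top',[342.4,219.7],.02)[0]; print('card guess',g)
f=lambda p:-iou(card(p,'top'),cm['top'])-iou(card(p,'scene'),cm['scene'])
r=DE(f,[(g[0]-.03,g[0]+.03),(g[1]-.03,g[1]+.03),(-.6,.6)],seed=1,maxiter=60); print('card',r.x,r.fun)
# rest + clip union
rm={c:[M[k] for k in M.files if k.startswith(c+'|rest')][1]|[M[k] for k in M.files if k.startswith(c+'|clip')][0] for c in('scene','top')}
def rest(p,c):
    m=np.zeros((420,560),np.uint8)
    for L in [box(.056,.076,0,.012),box(.005,.052,.012,.06)]: hull(c,p[:3],L,m)
    q=[p[0]-np.sin(p[2])*p[3],p[1]+np.cos(p[2])*p[3],p[2]]
    for L in hand(): hull(c,q,L,m)
    return m.astype(bool)
g=onz('top',[180,211],.012)[0]; print(g)
f=lambda p:-iou(rest(p,'top'),rm['top'])-iou(rest(p,'scene'),rm['scene'])
r2=DE(f,[(g[0]-.03,g[0]+.03),(g[1]-.03,g[1]+.03),(-.6,.6),(-.015,.015)],seed=1,maxiter=80); print('rest',r2.x,r2.fun)
np.save('fit0.npy',np.r_[r.x,r2.x])
im={c:cv2.imread(f'pics/{c}0.png') for c in('scene','top')}
for c,off,o2 in(('scene',(140,140),(290,205)),('top',(150,180),(305,190))):
    out=[]
    for k,(o) in enumerate((off,o2)):
        f=6; a=cv2.resize(im[c][o[1]:o[1]+65,o[0]:o[0]+65],None,fx=f,fy=f,interpolation=cv2.INTER_CUBIC)
        if k==0:
            p=r2.x
            for L in [box(.056,.076,0,.012),box(.005,.052,.012,.06)]: wire(a,c,p,L,(0,255,0),f,o)
            q=[p[0]-np.sin(p[2])*p[3],p[1]+np.cos(p[2])*p[3],p[2]]
            for L in hand(): wire(a,c,q,L,(0,0,255),f,o)
        else:
            for L in (box(.05,.1,0,.02),box(.004,.088,.02,.078)): wire(a,c,r.x,L,(0,255,0),f,o)
        out.append(a)
    cv2.imwrite(f'pics/fit_{c}.png',np.hstack(out))
E
```

```text
['scene|clip|172', 'scene|rest|244', 'scene|rest|176', 'scene|card_stand|324', 'scene|mouse|272', 'scene|mouse|323', 'scene|note_block|327', 'scene|stapler|286', 'scene|glue_stick|167', 'top|clip|172', 'top|rest|249', 'top|rest|184', 'top|card_stand|342', 'top|mouse|246', 'top|note_block|303', 'top|note_block|170', 'top|stapler|351']
card guess [ 0.46186075 -0.3003989   0.02      ]
card [ 0.46563167 -0.29451307 -0.08781637] -1.6414661298566513
[0.47590672 0.08655889 0.012     ]Traceback (most recent call last):
  File "<stdin>", line 24, in <module>
    return fun(*args, **kwargs)
    ret = solver.solve()
    next(self)
    ~~~~^^^^^^
    energy = self.func(parameters)
    return self.f(x, *self.args)
           ~~~~~~^^^^^^^^^^^^^^^
  File "<stdin>", line 23, in <lambda>
  File "<stdin>", line 20, in rest
  File "h.py", line 32, in hull
    q=proj(c,W(p,L)).astype(np.float32); cv2.fillConvexPoly(m,np.round(cv2.convexHull(q)*16).astype(np.int32),1,shift=4)
      ~~~~^^^^^^^^^^
  File "h.py", line 10, in proj
    K,d,R,t=cal(c)
            ~~~^^^
  File "h.py", line 6, in cal
    k=optics.get_calibration(c)
ValueError: time passes only in moves, steps and waits
```

```bash
python3 - <<'E'
from workcell import optics
import numpy as np
d={}
for c in('scene','top'):
    k=optics.get_calibration(c)
    d[c]=dict(K=np.array([[k['fx'],0,k['cx']],[0,k['fy'],k['cy']],[0,0,1]]).tolist(),d=list(map(float,k['dist'])),R=np.array(k['R']).tolist(),t=list(map(float,k['t'])))
import json; json.dump(d,open('cal.json','w'))
s=open('h.py').read()
i=s.index('def cal'); j=s.index('def proj')
s=s[:i]+"import json\n_C=json.load(open('cal.json'))\ndef cal(c):\n    k=_C[c]; return [np.array(k[a]) for a in('K','d','R','t')]\n"+s[j:]
open('h.py','w').write(s)
E
cat > fit.py <<'E'
from h import *
M=np.load('m0.npz')
from scipy.optimize import differential_evolution as DE
def iou(a,b): return (a&b).sum()/(a|b).sum()
cm={c:[M[k] for k in M.files if k.startswith(c+'|card')][0] for c in('scene','top')}
def card(p,c):
    m=np.zeros((420,560),np.uint8)
    for L in (box(.05,.1,0,.02),box(.004,.088,.02,.078)): hull(c,p,L,m)
    return m.astype(bool)
g=onz('top',[342.4,219.7],.02)[0]
f=lambda p:-iou(card(p,'top'),cm['top'])-iou(card(p,'scene'),cm['scene'])
r=DE(f,[(g[0]-.03,g[0]+.03),(g[1]-.03,g[1]+.03),(-.6,.6)],seed=1,maxiter=60); print('card',r.x,r.fun)
rm={c:[M[k] for k in M.files if k.startswith(c+'|rest')][1]|[M[k] for k in M.files if k.startswith(c+'|clip')][0] for c in('scene','top')}
def rest(p,c):
    m=np.zeros((420,560),np.uint8)
    for L in [box(.056,.076,0,.012),box(.005,.052,.012,.06)]: hull(c,p[:3],L,m)
    q=[p[0]-np.sin(p[2])*p[3],p[1]+np.cos(p[2])*p[3],p[2]]
    for L in hand(): hull(c,q,L,m)
    return m.astype(bool)
g=onz('top',[180,211],.012)[0]
f=lambda p:-iou(rest(p,'top'),rm['top'])-iou(rest(p,'scene'),rm['scene'])
r2=DE(f,[(g[0]-.03,g[0]+.03),(g[1]-.03,g[1]+.03),(-.6,.6),(-.015,.015)],seed=1,maxiter=80); print('rest',r2.x,r2.fun)
np.save('fit0.npy',np.r_[r.x,r2.x])
E
cat > draw.py <<'E'
from h import *
import sys
def draw(P,Q,tag,d=0):
    im={c:cv2.imread(f'pics/{c}0.png') for c in('scene','top')}
    for c,off,o2 in(('scene',(140,140),(295,210)),('top',(150,180),(310,190))):
        out=[]
        for k,(o) in enumerate((off,o2)):
            f=6; a=cv2.resize(im[c][o[1]:o[1]+65,o[0]:o[0]+65],None,fx=f,fy=f,interpolation=cv2.INTER_CUBIC)
            if k==0:
                p=Q
                for L in [box(.056,.076,0,.012),box(.005,.052,.012,.06)]: wire(a,c,p,L,(0,255,0),f,o)
                q=[p[0]-np.sin(p[2])*p[3],p[1]+np.cos(p[2])*p[3],p[2]]
                for L in hand(): wire(a,c,q,L,(0,0,255),f,o)
            else:
                for L in (box(.05,.1,0,.02),box(.004,.088,.02,.078)): wire(a,c,P,L,(0,255,0),f,o)
            out.append(a)
        cv2.imwrite(f'pics/fit{tag}_{c}.png',np.hstack(out))
E
python3 fit.py; python3 - <<'E'
from draw import *
v=np.load('fit0.npy'); draw(v[:3],v[3:],'')
E
```

```text
card [ 0.46563167 -0.29451307 -0.08781637] -1.6414661298566513
rest [ 0.47751261  0.09088089  0.05105163 -0.0015053 ] -1.7633924801073086
```

View pics/fit_scene.png

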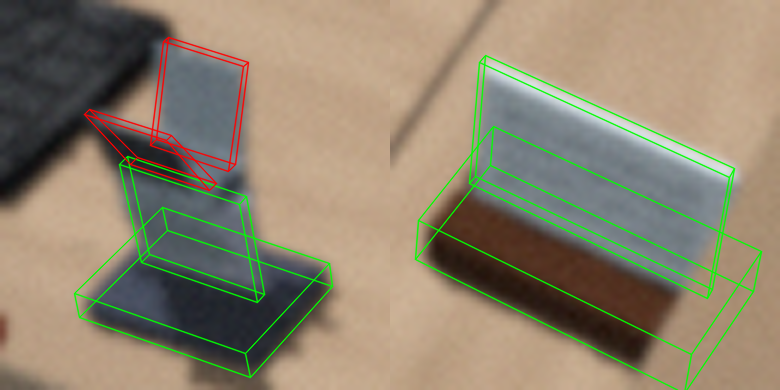

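View pics/fit_top.png

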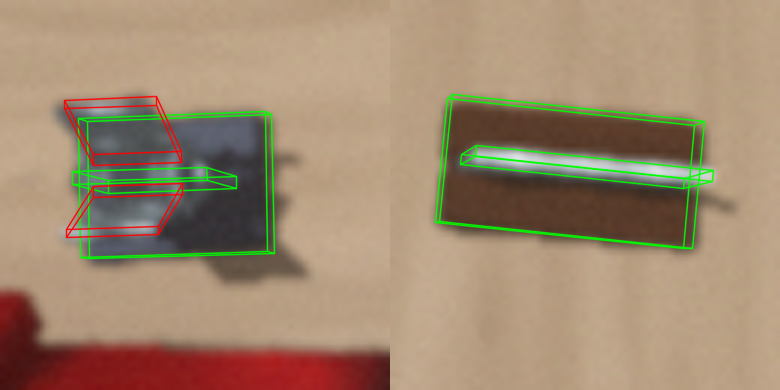

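```bash
cat >> h.py <<'E'
def go(p,yaw,s=None):
    s=s or telemetry.read_state()
    R=Rot.from_quat(s['orientation']).as_matrix(); pc=np.array(s['position'])
    best=None
    for k in(0,np.pi):
        x=np.array([0,0,-1.]); y=np.array([np.cos(yaw+k),np.sin(yaw+k),0]); T=np.c_[x,y,np.cross(x,y)]
        v=Rot.from_matrix(R.T@T).as_rotvec()
        if best is None or np.linalg.norm(v)<np.linalg.norm(best): best=v
    print('turn',np.round(best,4),'shift',np.round(R.T@(np.array(p)-pc),4),'t',round(s['time_s'],2),'pos',np.round(pc,4),'yaxis',np.round(R[:,1],3),'w',s['width'],'q6',s['joint_pos'][5])
E
python3 - <<'E'
from h import *
s=telemetry.read_state(); print(np.round(Rot.from_quat(s['orientation']).as_matrix(),3))
go([.4775,.0905,.20],.051)
E
```

```text
[[ 0.     0.244  0.97 ]
 [-0.     0.97  -0.244]
 [-1.    -0.     0.   ]]
turn [ 1.273  0.    -0.   ] shift [ 0.0637 -0.4706  0.4409] t 0.9 pos [0.1649 0.6545 0.2637] yaxis [ 0.244  0.97  -0.   ] w 0.08813439057486248 q6 -0.036888725718807754
```

{"api": "arm_command", "payload": {"plan": [[[0.12,0,0],[0.005,-0.035,0.033],0.088],[[0.24,0,0],[0.01,-0.065,0.06],0.088],[[0.34,0,0],[0.015,-0.094,0.088],0.088],[[0.43,0,0],[0.02,-0.123,0.116],0.088],[[0.52,0,0],[0.025,-0.152,0.144],0.088],[[0.61,0,0],[0.03,-0.181,0.172],0.088],[[0.7,0,0],[0.035,-0.21,0.2],0.088],[[0.79,0,0],[0.04,-0.239,0.228],0.088]], "newtons": 25}}

```text
time_s: 1.57
position: [0.3282, 0.3653, 0.2238]
orientation: [0.352, 0.613, -0.351, 0.614]
ft_force: [0.4, -0.5, -0.4]
width: 0.088
```

```bash
python3 - <<'E'
from h import *
go([.4775,.0905,.18],.051)
E
```

```text
turn [ 4.791e-01 -3.000e-04 -8.000e-04] shift [ 0.0437 -0.0101  0.3126] t 1.57 pos [0.3282 0.3653 0.2238] yaxis [0.863 0.506 0.001] w 0.0879940094481318 q6 0.25829287875350765
```

{"api": "arm_command", "payload": {"plan": [[[0.08,0,0],[0.005,-0.002,0.04],0.088],[[0.16,0,0],[0.01,-0.003,0.08],0.088],[[0.24,0,0],[0.015,-0.005,0.12],0.088],[[0.32,0,0],[0.02,-0.006,0.16],0.088],[[0.4,0,0],[0.025,-0.007,0.2],0.088],[[0.44,0,0],[0.03,-0.008,0.24],0.088],[[0.479,0,0],[0.035,-0.01,0.28],0.088],[[0.479,0,0],[0.035,-0.01,0.312],0.088]]}}

```text
time_s: 2.23
position: [0.4775, 0.0884, 0.1881]
orientation: [0.488, 0.512, -0.488, 0.512]
ft_force: [0.6, 0.4, -0.1]
width: 0.0878
```

```bash
python3 - <<'E'
from h import *
from draw import *
im={c:optics.camera(c) for c in('scene','top')}
for c in im: cv2.imwrite(f'pics/{c}1.png',im[c])
a=cv2.resize(im['scene'][100:230,120:280],None,fx=4,fy=4,interpolation=cv2.INTER_CUBIC)
b=cv2.resize(im['top'][150:250,110:260],None,fx=4,fy=4,interpolation=cv2.INTER_CUBIC)
cv2.imwrite('pics/c1.png',a);cv2.imwrite('pics/d1.png',b)
a=cv2.imread('pics/scene0.png');b=cv2.imread('pics/top0.png')
cv2.imwrite('pics/e1.png',np.hstack([cv2.resize(a[140:190,148:188],None,fx=10,fy=10,interpolation=cv2.INTER_CUBIC),cv2.resize(b[188:238,158:198],None,fx=10,fy=10,interpolation=cv2.INTER_CUBIC)]))
go([.4775,.0905,.18],.051)
E
```

```text
turn [-0.0051  0.0007 -0.0021] shift [ 0.009  -0.0017 -0.0031] t 2.33 pos [0.4793 0.0875 0.189 ] yaxis [0.999 0.046 0.002] w 0.08805287308325263 q6 0.08464609486786304
```

View pics/c1.png

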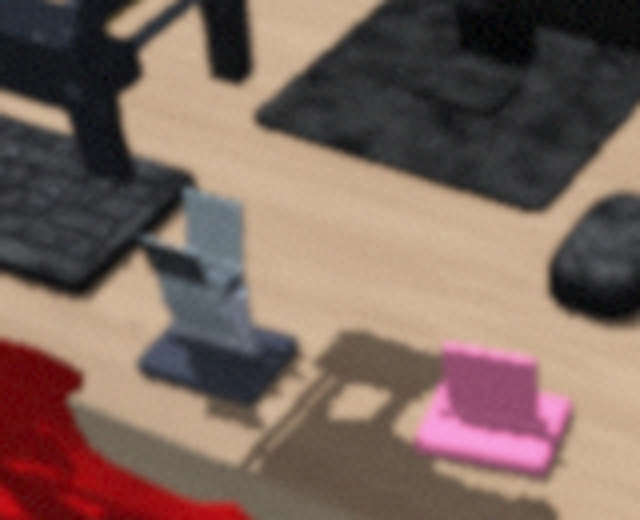

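View pics/d1.png

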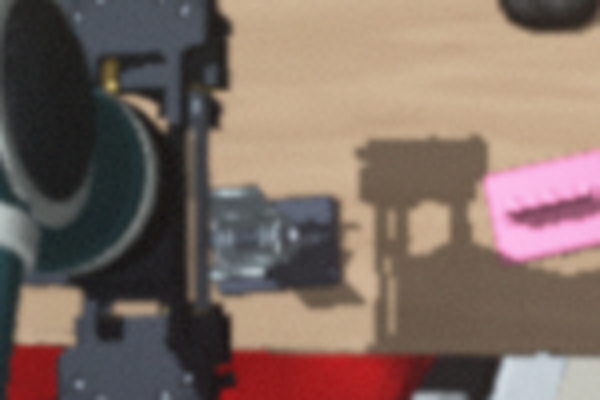

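View pics/e1.png

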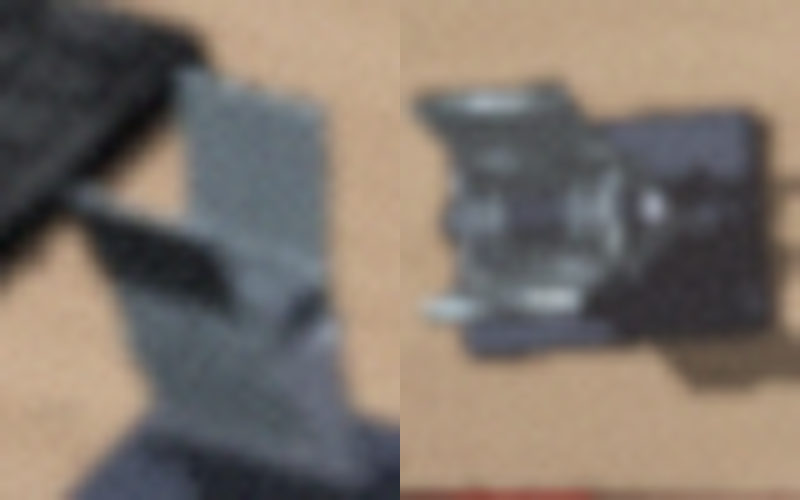

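```bash
python3 - <<'E'
from h import *
for n,a,b in(('BL',(165.8,146.8),(160,197.8)),('BR',(180.3,150),(175,196.7)),('FL',(155,159),(160.2,218.8))):
    X,r=tri(np.array(a),np.array(b)); print(n,np.round(X,4),np.round(r,1))
print(onz('top',[[160,197.8],[175,196.7],[160.2,218.8],[176.5,218]],.103).round(4))
v=np.load('fit0.npy'); p=v[3:]; q=[p[0]-np.sin(p[2])*p[3],p[1]+np.cos(p[2])*p[3],p[2]]; print(np.round(q,4))
print(W(q,[[.025,.017,.103],[.025,-.017,.103],[-.025,.017,.103],[-.025,-.017,.103]]).round(4))
E
```

```text
BL [0.4979 0.1089 0.102 ] [ 0.3  0.  -0.3  0.2]
BR [0.5014 0.0741 0.1039] [-0.3 -0.   0.2 -0.1]
FL [0.4535 0.1053 0.1006] [-0.7 -0.   0.6 -0.4]
[[0.4982 0.1081 0.103 ]
 [0.5011 0.0748 0.103 ]
 [0.4524 0.1058 0.103 ]
 [0.4549 0.0698 0.103 ]]
[0.4776 0.0894 0.0511]
[[0.5017 0.1076 0.103 ]
 [0.5034 0.0737 0.103 ]
 [0.4518 0.1051 0.103 ]
 [0.4535 0.0711 0.103 ]]
```

The handle tips triangulate to a clip centre of about (0.477, 0.0895), yaw about 0.055, with tips at z ≈ 0.102, which agrees with the fit. In both views the open gripper hovers clear above the clip. I'll go down.

{"api": "arm_command", "payload": {"plan": [[[-0.009,0,0],[0.02,-0.002,-0.002],0.088],[[-0.009,0,-0.002],[0.045,-0.002,-0.002],0.088],[[-0.009,0,-0.002],[0.065,-0.002,-0.002],0.088],[[-0.009,0,-0.002],[0.08,-0.002,-0.002],0.088],[[-0.009,0,-0.002],[0.089,-0.002,-0.002],0.088],[[-0.009,0,-0.002],[0.089,-0.002,-0.002],0.088],[[-0.009,0,-0.002],[0.089,-0.002,-0.002],0.088]]}}

```text
time_s: 2.92
position: [0.4772, 0.09, 0.1001]
orientation: [0.486, 0.514, -0.486, 0.514]
ft_force: [-0.6, 0.4, -0.4]
width: 0.0878
```

```bash
python3 - <<'E'
from h import *
im={c:optics.camera(c) for c in('scene','top')}
a=cv2.resize(im['scene'][120:210,130:220],None,fx=4,fy=4,interpolation=cv2.INTER_CUBIC)
b=cv2.resize(im['top'][160:250,120:210],None,fx=4,fy=4,interpolation=cv2.INTER_CUBIC)
cv2.imwrite('pics/c2.png',np.hstack([a,b]))
go([.477,.0895,.099],.055)
E
```

```text
turn [ 0.0003  0.0004 -0.0022] shift [ 0.0022 -0.0013  0.0003] t 3.02 pos [0.4783 0.0899 0.1012] yaxis [0.998 0.055 0.002] w 0.08836797140711652 q6 0.08014020845868333
```

View pics/c2.png

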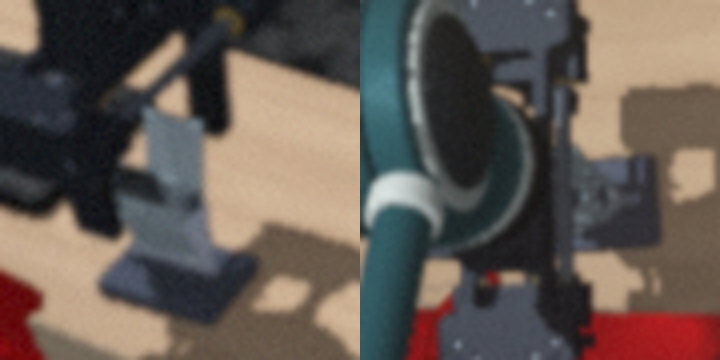

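The fingers stand on either side of the handles, as intended. I'll squeeze.

{"api": "arm_command", "payload": {"plan": [[[0,0,0],[0.001,0,0],0.065],[[0,0,0],[0.001,0,0],0.05],[[0,0,0],[0.001,0,0],0.04],[[0,0,0],[0.001,0,0],0.03],[[0,0,0],[0.001,0,0],0.02],[[0,0,0],[0.001,0,0],0.02],[[0,0,0],[0.001,0,0],0.02],[[0,0,0],[0.001,0,0],0.02]], "newtons": 25}}

```text
time_s: 3.68
position: [0.4797, 0.09, 0.1022]
orientation: [0.487, 0.513, -0.485, 0.515]
ft_force: [-7.4, -1.2, 17.7]
width: 0.0369
```

```bash
python3 - <<'E'
from h import *
im={c:optics.camera(c) for c in('scene','top')}
a=cv2.resize(im['scene'][120:210,130:220],None,fx=4,fy=4,interpolation=cv2.INTER_CUBIC)
b=cv2.resize(im['top'][160:250,120:210],None,fx=4,fy=4,interpolation=cv2.INTER_CUBIC)
cv2.imwrite('pics/c3.png',np.hstack([a,b]))
s=telemetry.read_state(); print(s['ft_force'],s['torque'])
go([.477,.0895,.099],.055)
E
```

```text
[-6.1872021  -0.59163012 17.77823531] [-0.21700294  1.31216178  0.06436896]
turn [ 0.0005  0.0003 -0.0029] shift [ 0.0043 -0.0023  0.0004] t 3.78 pos [0.4793 0.0901 0.1033] yaxis [0.998 0.055 0.003] w 0.03246312586608426 q6 0.07991186810710045
```

View pics/c3.png

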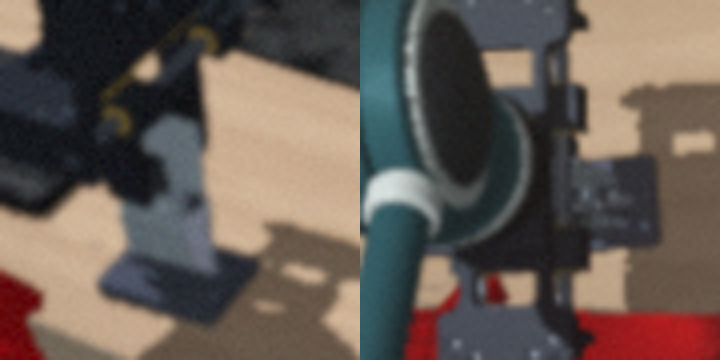

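Width is 32.5 mm, so the clip is squeezed to its stop. Now lift, slowly at first.

{"api": "arm_command", "payload": {"plan": [[[0,0,0],[-0.002,0,0],0.02],[[0,0,0],[-0.006,0,0],0.02],[[0,0,0],[-0.014,0,0],0.02],[[0,0,0],[-0.026,0,0],0.02],[[0,0,0],[-0.044,0,0],0.02],[[0,0,0],[-0.066,0,0],0.02],[[0,0,0],[-0.09,0,0],0.02],[[0,0,0],[-0.11,0,0],0.02]]}}

```text
time_s: 4.45
position: [0.4788, 0.09, 0.2147]
orientation: [0.487, 0.513, -0.485, 0.514]
ft_force: [-0.0, -0.1, 0.5]
width: 0.0322
```

{"api": "arm_command", "payload": {"plan": [[[0,0,0],[-0.01,0,0],0.02],[[0,0,0],[-0.01,0,0],0.02],[[0,0,0],[-0.01,0,0],0.02]]}}

```text
time_s: 4.7
position: [0.4789, 0.09, 0.2247]
orientation: [0.487, 0.513, -0.485, 0.515]
ft_force: [0.6, -0.3, -0.7]
width: 0.032
```

```bash
python3 - <<'E'
from h import *
im={c:optics.camera(c) for c in('scene','top')}
a=cv2.resize(im['scene'][80:210,120:220],None,fx=4,fy=4,interpolation=cv2.INTER_CUBIC)
b=cv2.resize(im['top'][130:260,100:200],None,fx=4,fy=4,interpolation=cv2.INTER_CUBIC)
cv2.imwrite('pics/c4.png',np.hstack([a,b]))
s=telemetry.read_state(); print(s['ft_force'],s['torque'])
go([.4656,-.2945,.2],-.088)
E
```

```text
[-0.57354164 -0.32675062 -0.00146095] [-0.08917113  0.09582181 -0.00742024]
turn [ 0.1435  0.0005 -0.0002] shift [ 0.0232 -0.0334  0.3831] t 4.8 pos [0.4777 0.0899 0.223 ] yaxis [0.998 0.055 0.   ] w 0.03203805421657526 q6 0.07986803659067536
```

View pics/c4.png

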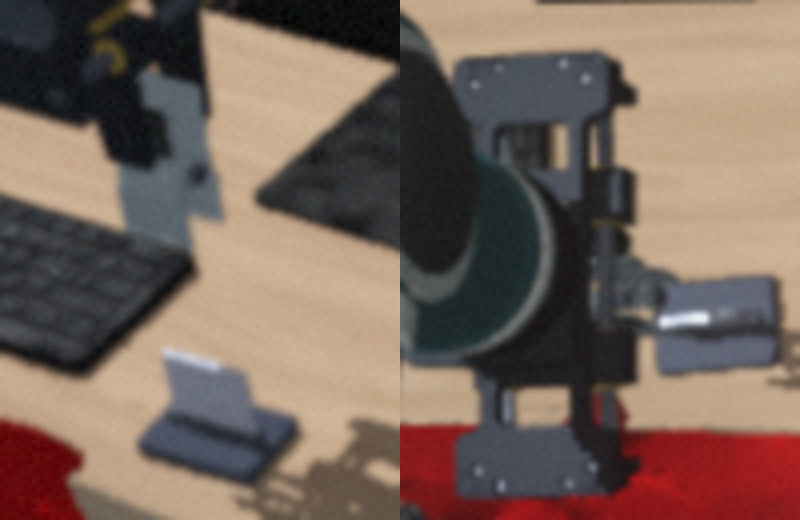

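```bash
cat >> h.py <<'E'
def clipwire(a,c,T,yaw,dz,f,o,col=(0,0,255)):
    # barrel axis at TCP-dz; open clip
    p=[T[0],T[1],yaw]; z=T[2]-dz
    def seg(A,B):
        q=(proj(c,W(p,[A,B]))+.5-np.array(o))*f-.5
        cv2.line(a,*[tuple(np.round(k).astype(int).tolist()) for k in q],col,1,cv2.LINE_AA)
    seg([0,-.022,z],[0,.022,z])
    for s in(-1,1):
        seg([s*.013,-.02,z-.034],[s*.013,.02,z-.034]); seg([s*.0165,-.017,z+.042],[s*.0165,.017,z+.042])
        for j in(-1,1): seg([s*.013,.02*j,z-.034],[s*.004,.02*j,z]); seg([s*.0165,.017*j,z+.01],[s*.0165,.017*j,z+.042])
E
python3 - <<'E'
from h import *
im={c:optics.camera(c) for c in('scene','top')}
T=[.4785,.09,.2238]
out=[]
for c,o in(('scene',(140,90)),('top',(145,180))):
    a=cv2.resize(im[c][o[1]:o[1]+60,o[0]:o[0]+40],None,fx=10,fy=10,interpolation=cv2.INTER_CUBIC)
    b=a.copy(); clipwire(b,c,T,.055,.0375,10,o); out+=[b]
cv2.imwrite('pics/c5.png',np.hstack(out))
cv2.imwrite('pics/c5b.png',a)
E
```

```text
(no output)
```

View pics/c5.png

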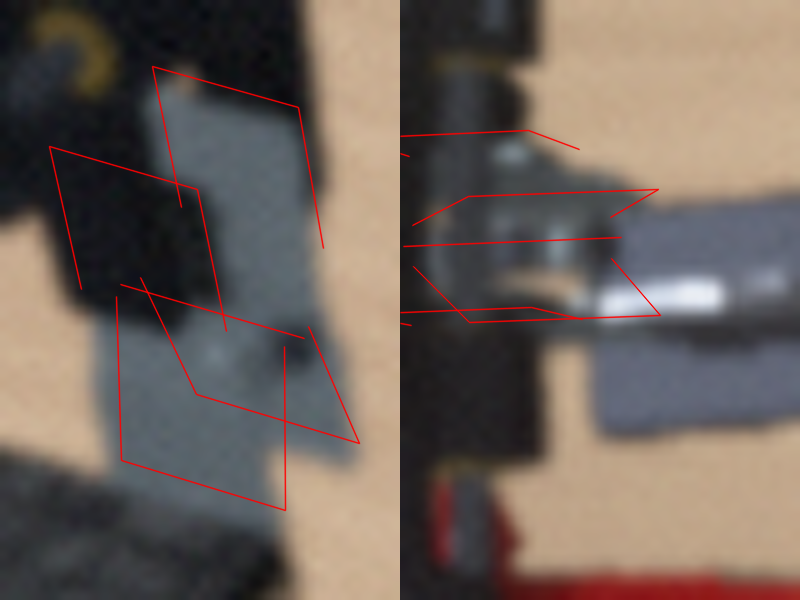

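The clip is lifted: z of its barrel is about 0.185, jaws are wide open, and it is upright. The model overlay agrees to about 2 px, and the bare rest tongue is visible below. Next, check the card edge and carry the clip over.

```bash
python3 - <<'E'
from h import *
im=cv2.imread('pics/top0.png'); o=(312,200)
cv2.imwrite('pics/f.png',cv2.resize(im[200:240,312:372],None,fx=12,fy=12,interpolation=cv2.INTER_CUBIC))
g=im[205:230,:].min(2).astype(float); pts=[]
for u in range(326,360):
    col=g[:,u]; w=np.clip(col-130,0,None)
    if w.sum()>0: pts.append((u,205+(w*np.arange(25)).sum()/w.sum(),col.max()))
pts=np.array(pts); k=np.polyfit(pts[:,0],pts[:,1],1); print(k,np.std(pts[:,1]-np.polyval(k,pts[:,0])))
for u0,u1 in((323,361.7),):
    P=onz('top',[[u0,np.polyval(k,u0)],[u1,np.polyval(k,u1)]],.078); print(P.round(4),P.mean(0),np.linalg.norm(P[1]-P[0]), 'yaw',np.arctan2(-(P[0]-P[1])[0],(P[0]-P[1])[1]))
go([.466,-.2945,.215],-.088)
E
```

```text
[6.79485175e-02 1.93416772e+02] 0.3086863638553895
[[ 0.4679 -0.2487  0.078 ]
 [ 0.4636 -0.3346  0.078 ]] [ 0.46573644 -0.29166937  0.078     ] 0.08599586803080803 yaw -0.04980568122639947
turn [0.1434 0.0006 0.0003] shift [ 0.008  -0.033   0.3831] t 4.9 pos [0.4777 0.0899 0.2228] yaxis [ 0.998  0.055 -0.   ] w 0.03254027906523734 q6 0.0798701148006192
```

View pics/f.png

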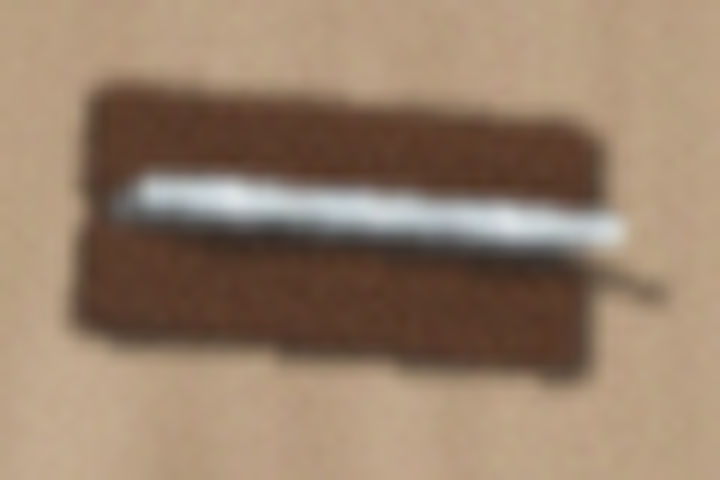

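The card's top edge runs from about (323.7,215.5) to (363.5,218.5) in the top view. That puts its middle at about (0.4657, −0.2935), yaw about −0.07, so the plan below uses a turn of 0.125 and the computed shift.

{"api": "arm_command", "payload": {"plan": [[[0.01,0,0],[0.001,-0.002,0.025],0.02],[[0.03,0,0],[0.002,-0.005,0.062],0.02],[[0.05,0,0],[0.003,-0.009,0.102],0.02],[[0.065,0,0],[0.004,-0.012,0.142],0.02],[[0.08,0,0],[0.005,-0.016,0.182],0.02],[[0.095,0,0],[0.006,-0.019,0.222],0.02],[[0.105,0,0],[0.007,-0.023,0.262],0.02],[[0.115,0,0],[0.008,-0.026,0.3],0.02]]}}

```text
time_s: 5.57
position: [0.4672, -0.2129, 0.2137]
orientation: [-0.514, -0.485, 0.515, -0.484]
ft_force: [1.3, 0.4, -0.4]
width: 0.032
```

```bash
python3 - <<'E'
from h import *
go([.4657,-.2935,.215],-.07)
E
```

```text
turn [ 0.0096 -0.0001  0.002 ] shift [-0.0013  0.0034  0.0805] t 5.57 pos [ 0.4672 -0.2129  0.2137] yaxis [ 0.998 -0.06  -0.002] w 0.031979357149327044 q6 -0.4149777551154955
```

{"api": "arm_command", "payload": {"plan": [[[0.005,0,0.002],[0,0.001,0.03],0.02],[[0.01,0,0.002],[0,0.002,0.055],0.02],[[0.01,0,0.002],[0,0.003,0.072],0.02],[[0.01,0,0.002],[0,0.003,0.08],0.02],[[0.01,0,0.002],[0,0.003,0.08],0.02],[[0.01,0,0.002],[0,0.003,0.08],0.02],[[0.01,0,0.002],[0,0.003,0.08],0.02]]}}

```text
time_s: 6.15
position: [0.4651, -0.2917, 0.213]
orientation: [0.517, 0.483, -0.517, 0.482]
ft_force: [0.4, -0.2, 0.1]
width: 0.0324
```

```bash
python3 - <<'E'
from h import *
s=telemetry.read_state(); T=s['position']
im={c:optics.camera(c) for c in('scene','top')}
out=[]
for c,o in(('scene',(285,165)),('top',(305,180))):
    cv2.imwrite(f'pics/{c}6.png',im[c])
    a=cv2.resize(im[c][o[1]:o[1]+115,o[0]:o[0]+78],None,fx=5,fy=5,interpolation=cv2.INTER_CUBIC)
    b=a.copy(); clipwire(b,c,T,-.07,.038,5,o); wire(b,c,[.4657,-.2935,-.07],box(.004,.088,.02,.078),(0,255,0),5,o)
    wire(b,c,[.4657,-.2935,-.07],box(.05,.1,.0,.02),(0,255,0),5,o)
    out+=[b]; 
cv2.imwrite('pics/c6.png',np.hstack(out))
go([.4657,-.2935,.134],-.07)
E
```

```text
turn [ 0.001  -0.0006  0.0004] shift [0.0795 0.0005 0.0019] t 6.25 pos [ 0.4654 -0.2916  0.2135] yaxis [ 0.998 -0.069 -0.   ] w 0.03227418630812264 q6 -0.5365287351484835
```

View pics/c6.png

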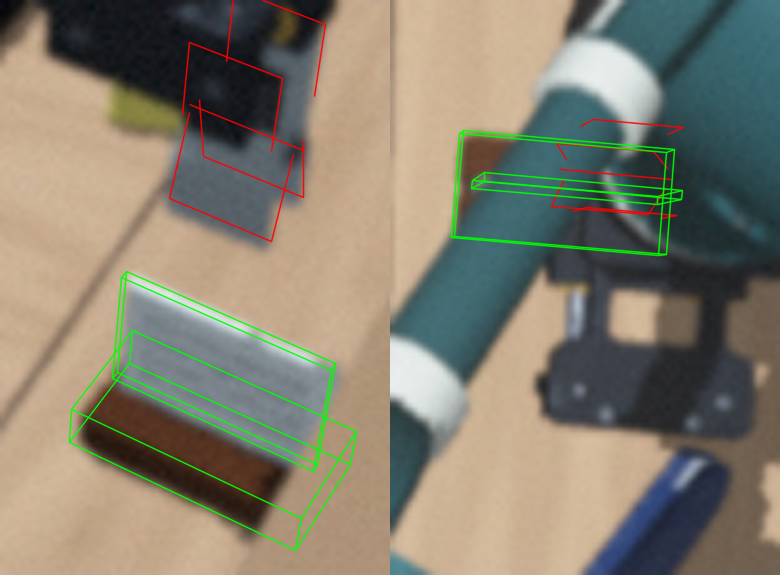

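View pics/scene6.png

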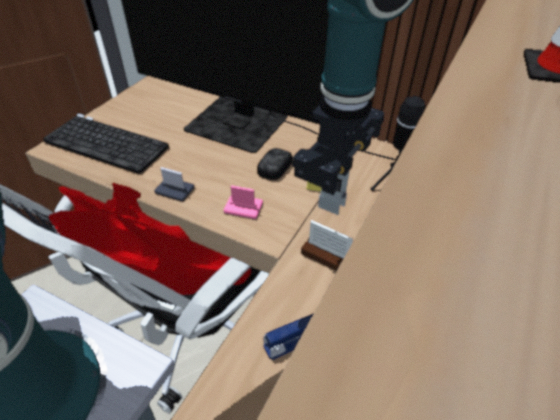

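In the scene view the clip hangs squarely above the card: jaw bottom from (319,207) to (339,214), card edge from (311,222) to (352,240). The arm hides the card in the top view. I'll go down in two stages.

{"api": "arm_command", "payload": {"plan": [[[0,0,0],[0.01,0,0.001],0.02],[[0,0,0],[0.025,0,0.002],0.02],[[0,0,0],[0.038,0.0005,0.002],0.02],[[0,0,0],[0.047,0.0005,0.002],0.02],[[0,0,0],[0.052,0.0005,0.002],0.02],[[0,0,0],[0.052,0.0005,0.002],0.02],[[0,0,0],[0.052,0.0005,0.002],0.02]]}}

```text
time_s: 6.83
position: [0.4657, -0.2935, 0.1611]
orientation: [0.517, 0.483, -0.517, 0.482]
ft_force: [0.1, -0.1, -0.7]
width: 0.0323
```

```bash
python3 - <<'E'
from h import *
s=telemetry.read_state(); T=s['position']
im={c:optics.camera(c) for c in('scene','top')}
out=[]
for c,o in(('scene',(295,190)),('top',(315,180))):
    cv2.imwrite(f'pics/{c}7.png',im[c])
    a=cv2.resize(im[c][o[1]:o[1]+75,o[0]:o[0]+50],None,fx=8,fy=8,interpolation=cv2.INTER_CUBIC)
    if c=='scene': out+=[a.copy()]
    clipwire(a,c,T,-.07,.038,8,o); wire(a,c,[.4657,-.2935,-.07],box(.004,.088,.02,.078),(0,255,0),8,o)
    if c=='scene': out+=[a]
cv2.imwrite('pics/c7.png',np.hstack(out)); print(s['ft_force'])
go([.4657,-.2935,.133],-.07)
E
```

```text
[ 0.1458658  -0.11216333 -0.69811404]
turn [ 0.0011 -0.0001 -0.0006] shift [ 0.0291 -0.0006 -0.0004] t 6.93 pos [ 0.4662 -0.2939  0.1621] yaxis [ 0.998 -0.069  0.001] w 0.03194647503650611 q6 -0.5392103638154874
```

View pics/c7.png

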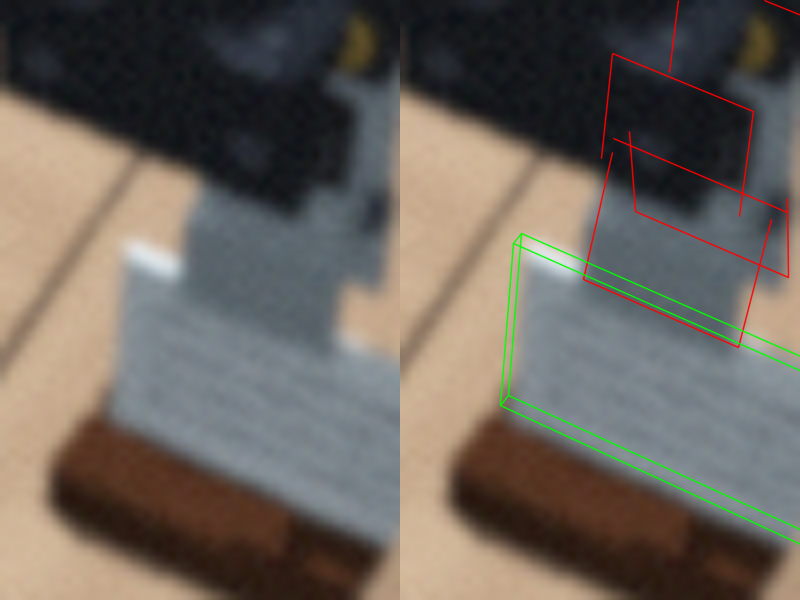

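The jaws straddle the card's top edge line: the front jaw covers crop (185–335, 285–340) and the white edge runs on either side. Model and image agree to about 1 px, so I'll go down slowly.

{"api": "arm_command", "payload": {"plan": [[[0,0,0],[0.004,-0.0005,0.001],0.02],[[0,0,0],[0.01,-0.0005,0.001],0.02],[[0,0,0],[0.016,-0.0005,0.001],0.02],[[0,0,0],[0.021,-0.0005,0.001],0.02],[[0,0,0],[0.025,-0.0005,0.001],0.02],[[0,0,0],[0.028,-0.0005,0.001],0.02],[[0,0,0],[0.028,-0.0005,0.001],0.02],[[0,0,0],[0.028,-0.0005,0.001],0.02]]}}

```text
time_s: 7.6
position: [0.4655, -0.2948, 0.1338]
orientation: [0.517, 0.483, -0.517, 0.482]
ft_force: [0.4, -0.2, -0.8]
width: 0.0322
```

```bash
python3 - <<'E'
from h import *
s=telemetry.read_state(); T=s['position']
im={c:optics.camera(c) for c in('scene','top')}
out=[]
for c,o in(('scene',(295,195)),):
    cv2.imwrite(f'pics/{c}8.png',im[c])
    a=cv2.resize(im[c][o[1]:o[1]+75,o[0]:o[0]+50],None,fx=8,fy=8,interpolation=cv2.INTER_CUBIC)
    out+=[a.copy()]
    clipwire(a,c,T,-.07,.038,8,o); wire(a,c,[.4657,-.295,-.07],box(.004,.088,.02,.078),(0,255,0),8,o)
    out+=[a]
cv2.imwrite('pics/c8.png',np.hstack(out)); print(s['ft_force'],s['width'])
cv2.imwrite('pics/top8.png',im['top'])
go([.4657,-.2945,.133],-.07)
E
```

```text
[ 0.35863411 -0.18258156 -0.77434139] 0.03220611132593486
turn [ 0.0011  0.0002 -0.0009] shift [ 0.0013 -0.0002 -0.0005] t 7.7 pos [ 0.4659 -0.295   0.1343] yaxis [ 0.998 -0.069  0.001] w 0.03237711460859918 q6 -0.5412058151030305
```

View pics/c8.png

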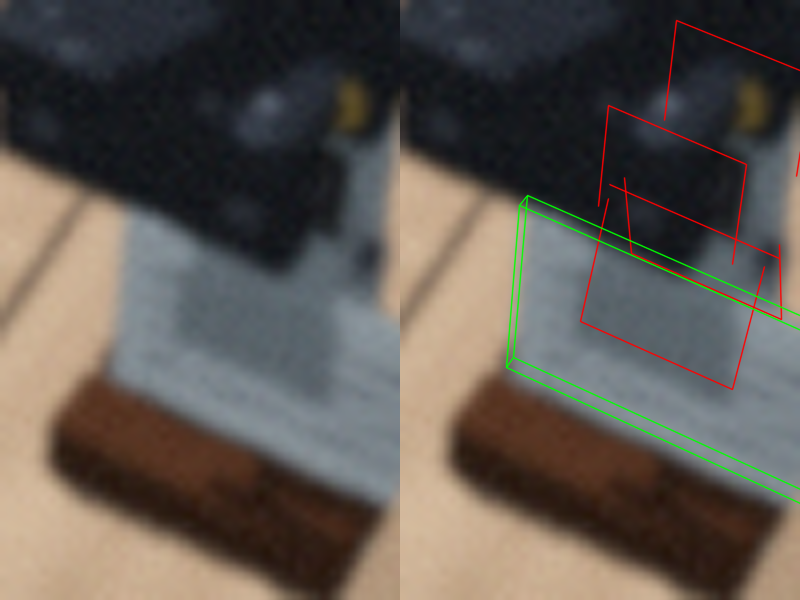

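View pics/top8.png

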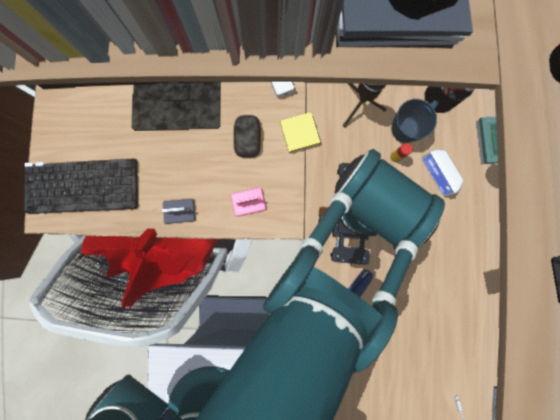

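The front jaw lies in front of the card (crop (180–335, 265–395)) and the back jaw is hidden behind it. The lips are about 16 mm below the edge and the force reading did not change. The card foot's left corner is at the same pixel as before. The top view shows the mouse, notes, glue stick and pink rest where they were. I'll hand it in.

```bash
python3 - <<'E'
from h import *
s=telemetry.read_state(); print(np.abs(s['dq']).max(),s['ft_force'],s['width'],s['position'])
from workcell import job_done
print(job_done())
E
```

```text
0.0043675564631787366 [ 0.50226026  0.24714788 -1.09503568] 0.03237711460859918 [ 0.46585722 -0.29502109  0.13429752]
the job is handed in; nothing more can be done
None
```

The clip is off its rest and held wide open over the middle of the card's top edge, upright and square to it. The job was handed in at about 7.7 s of the 35 s.

- **Squeeze and hold:** I set the grip at 25 N. The fingers stood 32.4 mm apart, which means the handles are squeezed to their stop. The arm was still at hand-in.
- **Position:** By the measured arm pose and the scene overlay, the clip is within about 2 mm of the edge's middle, with one jaw on each side. The lips are roughly 16 mm below the edge.
- **Card:** The wrist reading stayed within about 1 N of rest during the lowering, and the card's foot kept the same place in the scene picture to about a pixel.
- **Other things:** The mouse, note block, glue stick and pink rest look unmoved in the last top view.

**Limits of these checks:**
- In the top view the arm hid the card and part of the stapler at the end, so the final fit rests on the scene camera and the arm's own readings.
- The back jaw was hidden behind the card and could not be seen directly.
- While squeezing on the rest, the wrist felt about 18 N upward. That went away on lifting.

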